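Eject the slicing insert and stop it on the ramp

ROBOT

A 6-joint arm with a two-finger parallel gripper is mounted at the origin on a cart in front of the work surface, level with it; the furniture and walls round the work are solid. World frame = base frame: x ahead of the robot, y to its left, z up, the work surface at z = 0. Lengths are in m, angles in rad, forces in N, time in s.
With the tool pointing down it reaches from about 0.4 to 0.825 m from the base axis. Payload 7 kg.
Tool frame: the origin (TCP) lies at the very end of the fingers, on their centre line; the grasp point (between the pads) lies behind it (bot.grip_point_offset is the z of the grasp point in the tool frame, in m); z points along the fingers, y is the line along which they close (so a half turn about z gives the same grasp; the last joint's range is limited). The gripper opens to 88 mm and grips with 3 to 60 N. Pads are 19 mm wide; open, the fingers measure 130 mm over their backs; the gripper's body (78 mm by 193 mm) begins 47 mm behind the grasp point.
Start: joints at [1.419, 0.359, 0.012, 0, -1.224, -0.288], TCP at [0.287, 0.611, 0.227] pointing down, gripper open.
Joint ranges: [-3.07, 3.07], [-1.43, 2.12], [-1.02, 1.25], [-3.03, 1.67], [-3.05, -0], [-3.03, 3.03]. Speed limits (rad/s): [2.39, 2.39, 3.01, 3.14, 3.14, 3.14].

INTERFACE

Orientations are given as [roll, pitch, yaw] about the fixed x, y, z axes, in that order (R = Rz(yaw) Ry(pitch) Rx(roll)).
In Python, from station import bot gives the robot as it stands.
- The arm moves only by the tool carry_out, never from a script. Its argument "steps" is one flat list of numbers, 5 for each row, row after row: the shift along the tool's x, y, z in m, then the turn about the tool's z in rad, then the closure in counts, from 0 (fully open) to 255 (shut). In form: [x, y, z, turn, grip, x, y, z, turn, grip, ...]. A call has 1 to 20 rows; each row is the pose to reach, as a shift and turn from the pose commanded when the call began, along the tool's axes at that moment; what a row does not reach only later rows make up. A row lasts 1/8 s, in which the tool goes at most 62.5 mm and 10.7 degrees, less where a joint would pass 70% of its speed; a pose out of reach is approached as far as the arm can. A call with a gripper value outside its range is refused whole. The fingers move at their own pace and stop on an object; "grip_force" is the grip in N (left out, the last holds). Time passes only in rows, so rows that repeat a pose let the fingers close. It gives the time, the measured TCP pose, the force, the opening and the grip force at its end, in the units of the state.
- bot.observe(): the state, without advancing time (a new reading comes with each control period).
- bot.capture(name): name is "scene" or "top"; returns the picture (420x560x3 uint8, red, green, blue); there is no depth.
- bot.camera_model(name): a dict with "mtx" (3x3 intrinsics, pixels), "rvec" (rotation vector, rad) and "tvec" (3), from world to camera coordinates, as OpenCV has them. Camera axes: x right, y down, z forward; pixel columns grow to the right and rows downward; lengths in m; the calibration is good to about 2 mm. A picture is of the moment at which its call begins. camera_model takes no time and is no camera call.
- bot.finish_job(): hands the job in; it is judged then, once.
The state is a dict: "time_s": time; "q": joint angles; "joint_vel": joint speeds; "effort": joint torques, N m; "ee_pos": TCP position; "tool_rot": TCP orientation; "force": force on the tool from outside, world axes, zero at the start; "wrist_torque": the same for the moment, N m; "grip_width": opening from 0.0 (shut) to 1.0 (fully open); "gripper_force": force on a finger pad.
Only numpy, scipy, OpenCV 4.12 (cv2) and the standard library are available. Lean on these libraries where they do the work, as an engineer would, in place of code of your own. Each camera call takes 0.05 s, during which the arm holds its last target. There are 200 camera calls.

TASK

The vegetable slicer's white insert has to come out of its dock. With one finger of the gripper press down the slicer's release key, and with the other finger, standing in the insert's way, stop the insert on the ramp when it springs out, before it slides off the low end; do not pinch or lift it, and leave the other things on the worktop alone. Finish while holding it so: the key still down and the insert out of its dock, at rest on the ramp against the finger, so that I can take it.

Things in the scene. Friction and masses are not known exactly. Their poses are not given: they have to be found in the camera images.
- ramp: Steel ramp of a slicer that stands fixed on four legs. Origin: on the ramp's surface, mid length and width, 62 mm above the worktop. x points uphill (slope 0.245 rad, low end towards the robot), y to the left seen from the low end, z square to the surface. 250 mm long (x -125 to 125 mm), a channel 64 mm wide between two grey rails 6 mm wide that stand 6 mm above the surface.
- dock (a point): Front edge, at the top, of the grey dock at the ramp's high end (x = 62 mm, y = 0, z = 40 mm of the ramp). The dock, 78 mm wide, roofs over the rear of the insert and hides a spring ejector that pushes the insert downhill with about 2 N over 26 mm.
- insert: White slicing insert with a steel plate on top: a slippery block 50 mm along the ramp, 60 across, 26 high, about 0.2 kg, loose in the channel. Origin: centre of its underside, axes as the ramp's. In the dock the origin is at x = 44 mm of the ramp, its downhill face at x = 19 mm. Freed, it pops out and, unless stopped, slides off the low end in about half a second.
- key_top (a point): Centre of the top of the release key: level black paddle, three grey ribs, 30 mm along the ramp, 28 across, outside the left rail, 57 mm beside the channel's middle (y = 57 mm of the ramp). Up, it is 20 mm higher than the ramp surface level beside it, 8 mm when fully down: a fingertip of equal height in the channel is then in the insert's way. The round black knob on the other rail is not the key.
- key (a joint): Travel of the release key, straight down, in m: 0 up, 0.012 fully down. A spring resists with 2 N at the top, 5 N at the bottom, and brings it back up. A catch before the insert's front face is joined to it and lets the insert go at about 0.006.
- lemon: A lemon, 71x53x51 mm, right of the slicer. Origin: centre of its underside. Leave it alone.
- salt: A salt shaker, 44 mm wide, 90 mm tall, left of the slicer. Origin: centre of its underside. Leave it alone.
- tin: A food tin, 75 mm wide, 110 mm tall, at the front right. Leave it alone.
- mug: A two-coloured mug, 88 mm tall, back left. Leave it alone.
- jam: A jam jar, 66 mm wide, 100 mm tall, at the back left. Leave it alone.
- spice: A spice jar, 46 mm wide, 106 mm tall, at the back right. Leave it alone.
Mind the look-alikes: they are no part of the job. What is meant by the insert is not green or turquoise, and is the smaller of those in its own colour.

How it is judged:
By the outcome, as a careful person would: the job done as asked, in the order asked, and still so for the second after the job is handed in, while the arm keeps its last pose, push and grip.
It also fails if it takes over 32 s, if anything falls off the work surface, if the arm or the gripper's body presses on something with over 40 N, if the wrist force passes 120 N, or if a joint passes its speed limit or range.

## Working session

There is one attempt and no reset: what is moved stays moved. The work goes in short steps, Python scripts to look and compute and a tool call to move; the robot and the scene stay as the last step left them, time stands still between calls to the robot, and variables do not carry over. Pictures are saved under pics/ and viewed, at most 10 in all, crops included, and the job is handed in when it is done.

Besides the shell and the picture viewer there is one more tool, called in YAML: its name, and indented under it one key for each argument. carry_out: Moves the arm, as the interface text tells. Its arguments: {"type":"object","properties":{"steps":{"type":"array"},"grip_force":{"type":"number"}},"required":["steps"]}

```bash
ls; mkdir -p pics; python3 - <<'E'
from station import bot
import cv2
for n in("scene","top"):
    cv2.imwrite(f"pics/{n}0.png",bot.capture(n)[:,:,::-1]); 
    m=bot.camera_model(n); R=cv2.Rodrigues(m["rvec"])[0]; print(n,m["mtx"],(-R.T@m["tvec"].reshape(3)), R[2])
print(bot.observe(), bot.grip_point_offset)
E
```

```text
pics
scene [[380.86853314   0.         278.12616311]
 [  0.         380.86853314 209.76484811]
 [  0.           0.           1.        ]] [-0.02401982 -0.40274865  0.86705399] [ 0.56062256  0.36623062 -0.74268263]
top [[408.05379014   0.         280.01585736]
 [  0.         408.05379014 210.25810616]
 [  0.           0.           1.        ]] [ 0.38648272 -0.00198626  1.35490051] [ 0.14025126  0.00760657 -0.99008673]
{'time_s': 0.1, 'q': array([ 1.41907933e+00,  3.59320206e-01,  1.11691664e-02, -2.59772547e-04,
       -1.22411970e+00, -2.88080312e-01]), 'joint_vel': array([-0.00083863, -0.00300377,  0.00316304,  0.00035939, -0.00110933,
        0.00082348]), 'effort': array([-1.34774891e-03, -5.84164989e+01,  2.93751293e+01,  7.01547056e+00,
        1.01827996e-02, -4.44940827e-05]), 'ee_pos': array([0.28725357, 0.61035424, 0.22573011]), 'tool_rot': array([ 3.14010961e+00, -1.84777268e-04, -4.39885613e-01]), 'force': array([-0.17776972,  0.34531942,  1.10802843]), 'wrist_torque': array([0.01562727, 0.03569563, 0.00926737]), 'gripper_force': 0.0, 'grip_width': 1.0016223946752039} -0.0188
```

View pics/scene0.png

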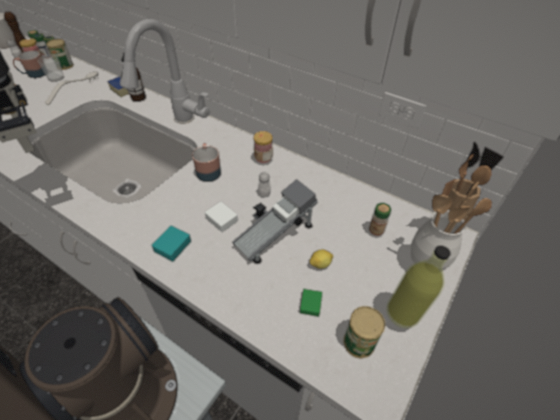

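View pics/top0.png

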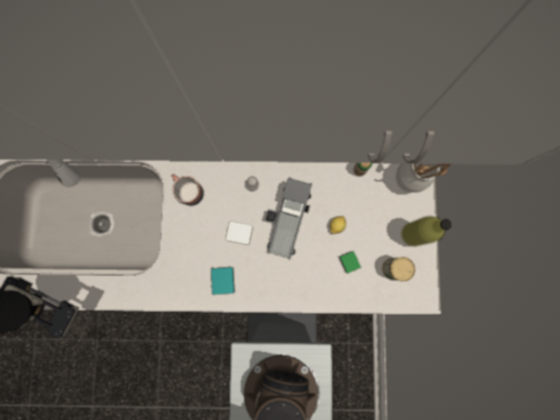

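Both views show the slicer at top (290,218) and scene (275,220), with the key left at top (271,216).

Insert candidates in the top view:
- White block on the worktop, (240,233): the larger white one.
- Turquoise block, (222,280).
- Green block, (350,262).
- White piece in the dock, (292,208): the smaller white one, so this is my choice. I'll check it in a crop.

```bash
python3 - <<'E'
import cv2,numpy as np
t=cv2.imread("pics/top0.png")[165:275,225:325]; s=cv2.imread("pics/scene0.png")[170:275,220:330]
a=cv2.resize(t,None,fx=5,fy=5,interpolation=cv2.INTER_CUBIC)
b=cv2.resize(s,None,fx=5,fy=5,interpolation=cv2.INTER_CUBIC)
a=a[:,100:]; a=cv2.copyMakeBorder(a,0,0,0,0,0)
h=max(a.shape[0],b.shape[0]); c=np.zeros((h,a.shape[1]+b.shape[1],3),np.uint8); c[:a.shape[0],:a.shape[1]]=a; c[:b.shape[0],a.shape[1]:]=b
c=c[:, :]; c=cv2.resize(c,None,fx=.84,fy=.84); print(c.shape); cv2.imwrite("pics/crop0.png",c)
E
```

```text
(462, 798, 3)
```

View pics/crop0.png

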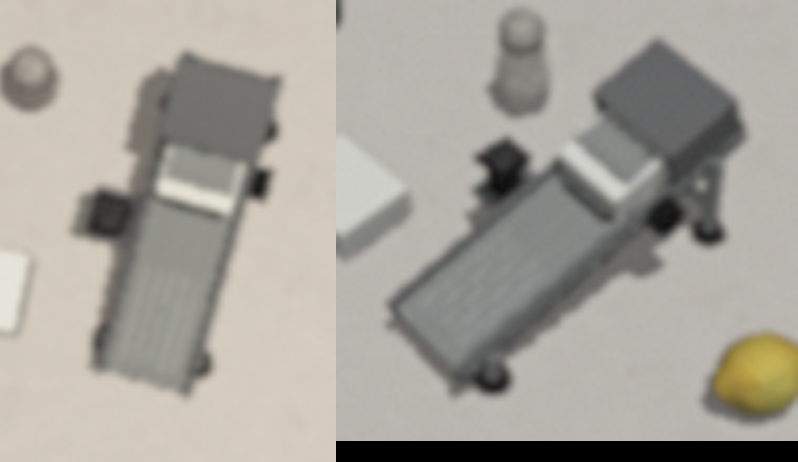

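The crop confirms the choice: the white block with a steel plate sits partly under the grey dock. The black key is left of the ramp at crop (110,213), the knob is on the right rail, and the low-end corners are at crop (95,368) and (188,392). Next I cast rays.

```bash
cat > h.py <<'E'
import cv2,numpy as np
from station import bot
def ray(n,px):
    m=bot.camera_model(n); R=cv2.Rodrigues(m["rvec"])[0]
    u=cv2.undistortPoints(np.array([[px]],float),m["mtx"],None)[0,0]
    return -R.T@m["tvec"].reshape(3), R.T@np.array([*u,1])
def hit(n,px,z):
    o,d=ray(n,px); return o+d*(z-o[2])/d[2]
def tri(p,q):
    A=[];b=[]
    for n,x in(("top",p),("scene",q)):
        o,d=ray(n,x); d/=np.linalg.norm(d); P=np.eye(3)-np.outer(d,d); A.append(P); b.append(P@o)
    return np.linalg.lstsq(np.vstack(A),np.hstack(b),rcond=None)[0]
E
python3 - <<'E'
from h import *
T=lambda x,y:(245+x/4.2-.4,165+y/4.2-.4)
S=lambda x,y:(220+(x-336)/4.2-.4,170+y/4.2-.4)
low=[hit("top",T(95,368),.0375),hit("top",T(188,392),.0375)]
lows=[hit("scene",S(388,303),.0375),hit("scene",S(455,378),.0375)]
df=[hit("top",T(163,137),.1158),hit("top",T(247,156),.1158)]
key=[hit("top",T(110,213),.084),hit("scene",S(502,157),.084)]
for n,a in(("low",low),("lows",lows),("dockf",df),("key",key)):print(n,np.round(a,4).tolist())
print("tri key",tri(T(110,213),S(502,157)),"rear dock L,R",tri(T(187,54),S(657,40)),tri(T(280,78),S(737,100)))
L=(low[0]+low[1])/2;D=(df[0]+df[1])/2;v=(D-L)[:2];print("len (0.173)",np.hypot(*v),"yaw",np.arctan2(v[1],v[0]))
u=v/np.hypot(*v);O=L[:2]+u*.1227;print("O",O, "from dock",D[:2]-u*.0504)
w=np.array([-u[1],u[0]])
for k in key:print("key in ramp h",(k[:2]-O)@u,(k[:2]-O)@w)
for k in low+lows+df:print((k[:2]-O)@u,(k[:2]-O)@w)
for n,p in(("salt",T(28,70)),):print(n,hit("top",p,.085))
E
```

```text
low [[0.4364, 0.0475, 0.0375], [0.419, -0.0239, 0.0375]]
lows [[0.4336, 0.0441, 0.0375], [0.4114, -0.0269, 0.0375]]
dockf [[0.6027, -0.0024, 0.1158], [0.5893, -0.0641, 0.1158]]
key [[0.5501, 0.0365, 0.084], [0.5456, 0.0327, 0.084]]
tri key [0.55103038 0.03680309 0.07662308] rear dock L,R [ 0.66049476 -0.0170356   0.12859707] [ 0.6454731  -0.08656838  0.12377203]
len (0.173) 0.17423194205477807 yaw -0.2613346227053258
O [ 0.54624212 -0.01990408] from dock [ 0.54733563 -0.02019654]
key in ramp h -0.01083906269887691 0.05552689090703336
key in ramp h -0.014198028231555748 0.05069731351252648
-0.12355067338199763 0.03670000600902749
-0.12184932661800227 -0.03670000600902746
-0.12534296886100585 0.03272591974028764
-0.1284356502269611 -0.04159197943511606
0.05002097393934629 0.03151192023849248
0.05304291017021 -0.03151192023849242
salt [0.65824704 0.10031494 0.085     ]
```

```bash
cat >> h.py <<'E'
from scipy.spatial.transform import Rotation as Ro
def shift(target,start=None,rot=None):
    s=bot.observe(); p=s["ee_pos"] if start is None else start; r=s["tool_rot"] if rot is None else rot
    return Ro.from_euler("xyz",r).as_matrix().T@(np.array(target)-p)
E
python3 - <<'E'
from h import *
print(shift([.536,.011,.14],[.287,.611,.227],[np.pi,0,-.44]))
E
```

```text
[0.48084684 0.43679207 0.087     ]
```

carry_out:
  steps: [0.04,0.036,0,-0.01,40,0.08,0.073,0,-0.03,80,0.12,0.109,0,-0.05,120,0.16,0.146,0,-0.06,145,0.2,0.182,0,-0.08,145,0.24,0.218,0,-0.09,145,0.28,0.255,0.01,-0.11,145,0.32,0.291,0.02,-0.12,145,0.36,0.328,0.03,-0.14,145,0.4,0.364,0.04,-0.15,145,0.44,0.4,0.06,-0.17,145,0.47,0.427,0.08,-0.18,145,0.481,0.437,0.087,-0.185,145,0.481,0.437,0.087,-0.185,145,0.481,0.437,0.087,-0.185,145,0.481,0.437,0.087,-0.185,145]
  grip_force: 20

```text
time_s: 2.1
ee_pos: [0.5367, 0.0116, 0.1403]
tool_rot: [-3.141, -0.001, -0.253]
force: [0.8, 0.2, -0.5]
grip_width: 0.433
gripper_force: 0.0
```

```bash
python3 - <<'E'
from h import *
s=bot.observe(); print({k:s[k] for k in("time_s","ee_pos","tool_rot","force","grip_width")})
a=cv2.resize(bot.capture("scene")[170:275,220:330,::-1],None,fx=3.6,fy=3.6,interpolation=cv2.INTER_CUBIC)
b=cv2.resize(bot.capture("top")[165:270,240:340,::-1],None,fx=3.6,fy=3.6,interpolation=cv2.INTER_CUBIC)
c=np.hstack([a,b]);print(a.shape,c.shape);cv2.imwrite("pics/c1.png",c)
E
```

```text
{'time_s': 2.1, 'ee_pos': array([0.53671489, 0.01160248, 0.14028294]), 'tool_rot': array([-3.14083219e+00, -1.04133346e-03, -2.53465429e-01]), 'force': array([ 0.83085205,  0.20803755, -0.46898722]), 'grip_width': 0.43287995853897326}
(378, 396, 3) (378, 756, 3)
```

View pics/c1.png

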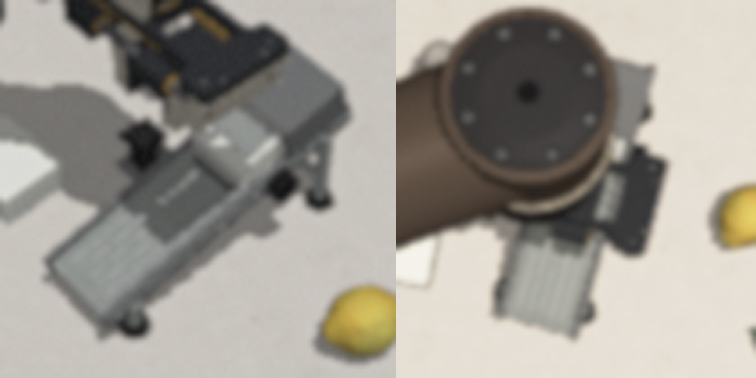

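The scene crop shows both fingers above the slicer and the key at crop (140,140). The insert is still docked, with its face at crop (235,170). I'll lower to just above the key and look again.

carry_out:
  steps: [0,0,0.025,0,145,0,0,0.05,0,145,0,0,0.05,0,145]

```text
time_s: 2.58
ee_pos: [0.5353, 0.0106, 0.0884]
tool_rot: [3.14, 0.003, -0.254]
force: [1.4, -0.1, -0.4]
grip_width: 0.433
gripper_force: 0.0
```

```bash
python3 - <<'E'
from h import *
s=bot.observe(); print({k:s[k] for k in("time_s","ee_pos","tool_rot","force","grip_width")})
im=bot.capture("scene")[:,:,::-1]
a=cv2.resize(im[185:260,225:325],None,fx=7,fy=7,interpolation=cv2.INTER_CUBIC)
m=bot.camera_model("scene"); R=Ro.from_euler("xyz",s["tool_rot"]).as_matrix()
def pr(p):
    q=cv2.projectPoints(np.array([p],float),m["rvec"],m["tvec"],m["mtx"],None)[0].ravel(); return ((q-[225,185]+.5)*7).astype(int)
for c in(-.0295,.0295):
    pts=[pr(s["ee_pos"]+R@np.array([x,c+y,0])) for x,y in((-.0095,-.0105),(.0095,-.0105),(.0095,.0105),(-.0095,.0105))]
    cv2.polylines(a,[np.array(pts)],True,(0,0,255),1); print(c,[p.tolist() for p in pts])
cv2.imwrite("pics/c2.png",a)
E
```

```text
{'time_s': 2.575, 'ee_pos': array([0.53532783, 0.01059013, 0.08836947]), 'tool_rot': array([ 3.13990694e+00,  2.64669845e-03, -2.54355337e-01]), 'force': array([ 1.36043642, -0.05594671, -0.41264359]), 'grip_width': 0.4326677933588696}
-0.0295 [[189, 144], [226, 121], [260, 150], [222, 174]]
0.0295 [[285, 229], [322, 205], [358, 236], [320, 260]]
```

View pics/c2.png

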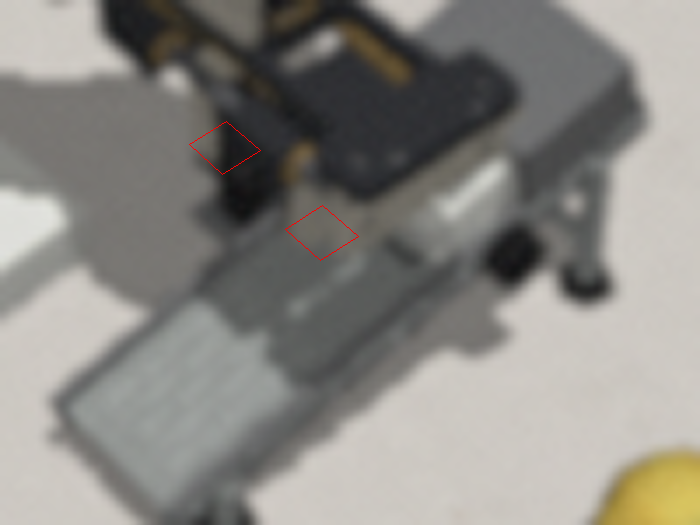

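The projected fingertips sit where the picture shows them: one over the key at about (224,150), the other mid-channel at (322,232), downhill of the insert face at (420,220). The key finger is about 9 mm downhill of the key's centre, so I'll shift 2.5 mm uphill and start pressing.

carry_out:
  steps: [0.0025,0,0.003,0,145,0.0025,0,0.006,0,145,0.0025,0,0.009,0,145,0.0025,0,0.012,0,145,0.0025,0,0.012,0,145,0.0025,0,0.012,0,145]

```text
time_s: 3.38
ee_pos: [0.5391, 0.0099, 0.0777]
tool_rot: [-3.141, -0.0, -0.255]
force: [0.4, 0.0, 0.6]
grip_width: 0.429
gripper_force: 0.5
```

carry_out:
  steps: [0,0,0.002,0,145,0,0,0.004,0,145,0,0,0.004,0,145]

```text
time_s: 3.75
ee_pos: [0.5389, 0.0099, 0.0734]
tool_rot: [3.142, 0.0, -0.255]
force: [-0.8, 0.7, 2.6]
grip_width: 0.429
gripper_force: 2.6
```

carry_out:
  steps: [0,0,0.002,0,145,0,0,0.004,0,145,0,0,0.006,0,145,0,0,0.006,0,145,0,0,0.006,0,145,0,0,0.006,0,145]

```text
time_s: 4.5
ee_pos: [0.539, 0.0099, 0.0678]
tool_rot: [-3.142, -0.0, -0.255]
force: [-2.4, 1.3, 7.3]
grip_width: 0.43
gripper_force: 4.8
```

```bash
python3 - <<'E'
from h import *
s=bot.observe(); print({k:s[k] for k in("time_s","ee_pos","force","grip_width")})
im=bot.capture("scene")[:,:,::-1]
cv2.imwrite("pics/c3.png",cv2.resize(im[185:260,225:325],None,fx=7,fy=7,interpolation=cv2.INTER_CUBIC))
E
```

```text
{'time_s': 4.5, 'ee_pos': array([0.5389623 , 0.00991471, 0.06779866]), 'force': array([-2.43385952,  1.3496992 ,  7.3342809 ]), 'grip_width': 0.4301412987028049}
```

View pics/c3.png

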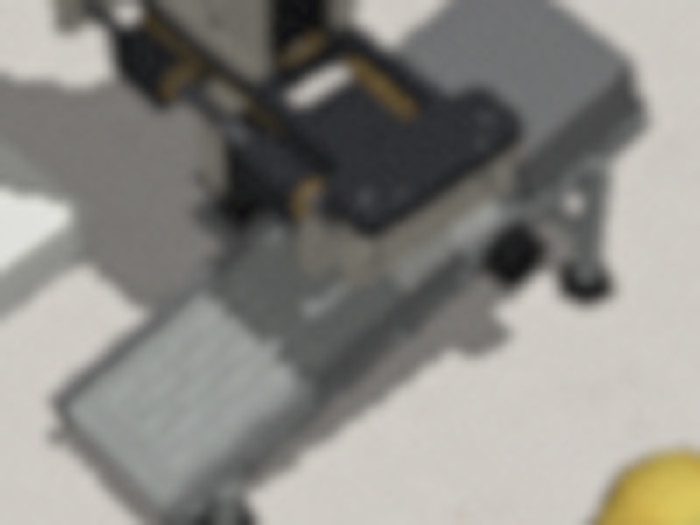

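The insert has popped out: its front edge has moved to about crop (370,280), against the channel finger. The sideways force of about 2.5 N agrees. I'll check that the key is really fully down with a small further press.

carry_out:
  steps: [0,0,0.001,0,145,0,0,0.002,0,145,0,0,0.002,0,145,0,0,0.002,0,145]

```text
time_s: 5.05
ee_pos: [0.5391, 0.0099, 0.0674]
tool_rot: [-3.141, -0.001, -0.254]
force: [-8.7, 0.8, 23.9]
grip_width: 0.435
gripper_force: 13.0
```

The key is hard against its stop: the force rose from 7 to 24 N over 0.4 mm. I'll ease off to a light preload.

carry_out:
  steps: [0,0,-0.0015,0,145,0,0,-0.0015,0,145,0,0,-0.0015,0,145,0,0,-0.0015,0,145]

```text
time_s: 5.55
ee_pos: [0.539, 0.0099, 0.0677]
tool_rot: [-3.142, -0.0, -0.255]
force: [-4.9, 1.2, 12.2]
grip_width: 0.429
gripper_force: 6.6
```

```bash
python3 - <<'E'
from h import *
s=bot.observe(); print({k:s[k] for k in("time_s","ee_pos","force","wrist_torque","grip_width")})
im=bot.capture("scene")[:,:,::-1]
a=cv2.resize(im[185:260,235:325],None,fx=7,fy=7,interpolation=cv2.INTER_CUBIC)
O=np.array([.5465,-.02,.062]);R=Ro.from_euler("ZY",[-.258,-.245]).as_matrix();m=bot.camera_model("scene")
def pl(pts,c):
    q=cv2.projectPoints(np.array([O+R@np.array(p) for p in pts]),m["rvec"],m["tvec"],m["mtx"],None)[0][:,0]
    cv2.polylines(a,[((q-[235,185]+.5)*7).astype(int)],False,c,1)
for x,c in((.019,(0,0,255)),(.001,(0,255,0))): pl([(x+.05,-.03,.026),(x,-.03,.026),(x,-.03,0),(x,.03,0)],c)
cv2.imwrite("pics/c4.png",a)
E
```

```text
{'time_s': 5.55, 'ee_pos': array([0.53897057, 0.00990233, 0.06772796]), 'force': array([-4.87649197,  1.23690897, 12.176637  ]), 'wrist_torque': array([ 0.53091025,  1.52421289, -0.04818664]), 'grip_width': 0.4288922254696005}
```

View pics/c4.png

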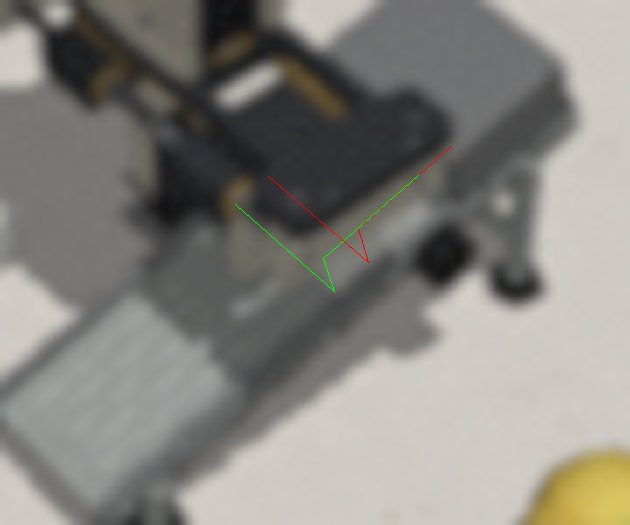

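The picture shows the insert's front corner at about crop (315,285), well past its docked place (red mark, (368,262)) and up against the finger. The key is at its stop with a 12 N preload, and nothing else was touched, so I'm handing in.

```bash
python3 -c "
from station import bot
print(bot.finish_job())"
```

```text
the job is handed in; nothing more can be done
None
```

I've handed the job in: the release key is held fully down, and the insert is out of its dock (about 18 mm or more by my estimate), at rest on the ramp against the other finger; the interface returned no verdict.

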